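# Turn the lazy Susan to the salt and pin it with its stay

### The arm

A 6-joint arm with a two-finger parallel gripper is mounted at the origin on the work surface. World frame = base frame: x ahead of the robot, y to its left, z up, the work surface at z = 0. Lengths are in m, angles in rad, forces in N, time in s.
With the tool pointing down it reaches from about 0.3 to 0.875 m from the base axis. Payload 6.4 kg.
Tool frame: the origin (TCP) lies at the very end of the fingers, on their centre line; the grasp point (between the pads) lies 19 mm behind it; z points along the fingers, x is the direction in which the jaws open and shut, and the axes are right-handed (so a half turn about z gives the same grasp; the last joint's range is limited). The gripper opens to 88 mm and grips with 3 to 60 N. Pads are 18 mm wide; open, the fingers measure 123 mm over their backs; the gripper's body (75 mm by 187 mm) begins 45 mm behind the grasp point.
Start: joints at [-1.332, 0.181, 1.607, -0, 1.354, -0.206], TCP at [0.247, -0.519, 0.212] pointing down, gripper open.
Joint ranges: [-2.99, 2.99], [-0.89, 2.07], [0.3, 2.58], [-1.14, 4.28], [0, 2.63], [-3.12, 3.12]. Speed limits (rad/s): [2.57, 2.57, 3.01, 3.14, 3.14, 3.14].

### API

Orientations are given as a 3x3 rotation matrix whose columns are the frame's x, y, z axes.
In Python, from rig import manip, imaging gives the robot as it stands.
- The arm moves only by the tool send_rows, never from a script. Its argument "motion" is a list that holds one entry, the list of rows, each a list of 7 numbers: the shift along the world's x, y, z in m, then the turn, a rotation vector about the world's x, y, z in degrees, then the finger opening in m, from 0 to 0.0881. A call has exactly 10 rows; each row is the pose to reach, as a shift and turn from the pose commanded when the call began; what a row does not reach only later rows make up. A row lasts 1/10 s, in which the tool goes at most 50 mm and 8.59 degrees, less where a joint would pass 70% of its speed; a pose out of reach is approached as far as the arm can. A call with a gripper value outside its range is refused whole. The fingers move at their own pace and stop on an object; "squeeze" is the grip in N (left out, the last holds). Time passes only in rows, so rows that repeat a pose let the fingers close, or fill a call up. It gives the time, the measured TCP pose, the force and the opening at its end, in the units of the state.
- manip.state(): the state, without advancing time (a new reading comes with each control period).
- imaging.get_image(name): name is "scene" or "top" or "wrist"; returns a dict with "pixels" (480x640x3 uint8, red, green, blue), "intrinsics" (3x3 intrinsics, pixels), "k1" (the pictures are not rectified: a ray, as slopes to the right and down, at radius r is drawn at 1 + k1 r^2 times it, then the intrinsics apply), "R" (3x3) and "t" (3): a world point X has camera coordinates R X + t; the wrist camera has in their place "hand_eye" (4x4, takes a point from camera to tool coordinates, whose origin is the TCP and whose axes are the tool frame's). Camera axes: x right, y down, z forward; pixel columns grow to the right and rows downward; lengths in m; the calibration is good to about 2 mm. A picture is of the moment at which its call begins: read the wrist's pose just before it. There is no depth.
- manip.close_job(): hands the job in, once; it reports no verdict.
Trained networks look in the newest picture that a camera, given by its name, has taken for a name from the list of things; names that differ only in an ending like _2 or _b are one class to them, and where a whole thing is asked for, a point or a joint stands for the part that bears it (a point fixed in the world has none). Each returns a list of dicts, best first, with "conf" (0 to 1); they miss things now and then, are a little off and sometimes report something else, mostly with a low value. They report only what shows in the picture. A call takes as long as a camera call. They do not tell look-alikes from the thing itself.
- imaging.spot_in(camera, name): "location" ([x, y, z] in m, in the coordinates of the camera as it stood for that picture, good to about 4 mm: the middle of the surface that is visible of it).
- imaging.masks_of(camera, name): "region" (480x640 bool, what is visible of it).
- imaging.pinpoint(camera, name): "location" ([x, y, z] in m, in the coordinates of the camera as it stood for that picture, good to about 4 mm: a listed point, or the origin of a listed thing).
The state is a dict: "time_s": time; "joint_positions": joint angles; "joint_vel": joint speeds; "effort": joint torques, N m; "eef_pos": TCP position; "tcp_rot": TCP orientation; "ft_force": force on the tool from outside, world axes, zero at the start; "moment": the same for the moment, N m; "gripper_width": opening from 0.0 (shut) to 1.0 (fully open).
Only numpy, scipy, OpenCV 4.12 (cv2) and the standard library are available. Lean on these libraries where they do the work, as an engineer would, in place of code of your own. Each camera call takes 0.05 s, during which the arm holds its last target.

### The job

The lazy Susan is held by a curved perforated stay whose long slot sits over a fixed brass pin. Lift the stay off the pin by its black post, swing the tray round with it until the white salt cellar stands right in front of the pin, and drop the hole beside the cellar fully down over the pin, so the tray is locked there. Let the stay sink over the pin without forcing it, touch nothing that stands on the tray, keep everything there upright, and leave the other things on the counter alone.

Things in the scene. Friction and masses are not known exactly. Their poses are not given: they have to be found in the camera images.
- base: Fixed dark steel foot of the lazy Susan. Origin on the turntable's vertical axis at counter height, z up. Its -x axis points from the turntable's axis to the pin block.
- pinblock: Fixed aluminium block, 26 x 50 x 29 mm high, 185 mm from the turntable's axis; origin at the centre of its underside. On it a brass pin: 8 mm thick, round-ended, tip 45 mm above the counter. Radially the pin is centred, but along the block's y (tangential) it is clamped anywhere within 11 mm of the middle, just where is not told. More than 25 N on it is too rough.
- tray (a joint): Angle of the turntable, positive counter-clockwise from above, near 0 at the start, range -0.95 to 0.6; light friction (0.06 N m), stays where left. Wooden disc 320 mm wide, top 34 mm above the counter, axis at the base's origin. The stay is hinged to its rim; at angle 0 the slot's middle faces the block's middle.
- stay (a joint): Lift of the stay: 0 level and fully down, up to 0.6 raised; let go, it sinks by its weight at about 1 rad/s (2 N lifts the post). Steel bar 4 mm thick, 24 mm wide, curved on a 185 mm radius about the tray's axis, underside 30 mm above the counter when down. Hinge line: level, 32 mm above the counter, through the tray's axis, at the bar's clockwise end; the bar runs 100 deg counter-clockwise from it.
- post_top (a point): Centre of the top of the stay's grip: an upright black post 18 mm thick, 60 mm tall above the bar, top 94 mm above the counter when down, 94 deg from the hinge line on the 185 mm circle. As the stay rises it leans towards the tray's axis by the lift angle, turning about the hinge line (at the post nearly the bar's own direction).
- hole0 (a point): Centre of hole0 at the bar's top face, 26 deg counter-clockwise of the hinge line. Holes 0, 2 and 3 are 11.5 mm along the bar by 12 mm across, for the 8 mm pin. Lift of a bar resting on the pin's tip: 0.15 to 0.25 near hole0, 0.11 at the slot, 0.09 at hole2, 0.08 at hole3. Dragged clockwise over the pin it rides down easily; pushed counter-clockwise it climbs and may jam.
- hole1 (a point): Centre of the long slot, 46 deg from the hinge line, 43 mm along the bar by 12 mm across; at the start the pin stands in it, anywhere along it.
- hole2 (a point): Centre of hole2, 66 deg from the hinge line.
- hole3 (a point): Centre of hole3, 86 deg from the hinge line, nearest the post.
- cellar: White ceramic salt cellar with a small lid knob, 40 mm in diameter, 53 mm tall; origin at the centre of its underside. Stands loose on the tray 135 mm from the axis, radially inward of hole0, hole2 or hole3, 50 mm from that hole: that is the hole to use.
- jar_red: Glass spice jar with red filling and chrome cap, 38 mm in diameter, 62 mm tall, loose on the tray; origin at the centre of its underside (so for all jars).
- jar_yellow: Like jar_red, with yellow filling, loose on the tray.
- jar_green: Like jar_red, with green filling, loose on the far half of the tray.
- mill: Short wooden pepper mill, 38 mm in diameter, 82 mm tall, loose on the tray inward of the slot; origin at the centre of its underside.
- mug: Blue mug, 80 mm in diameter, 90 mm tall, on the counter to the right; origin at the centre of its underside.
- tea_tin: Green tin, 72 mm in diameter, 100 mm tall, on the counter to the left; origin at the centre of its underside.
- bowl: Terracotta bowl, 110 mm in diameter, 45 mm tall, on the counter to the left; origin at the centre of its underside.
- spatula: Wooden spatula lying on the counter to the right; origin at the middle of its length, on the counter.
Things that resemble listed ones, but are neither listed nor needed, are in the scene too. Leave any pink look-alike of the jar_yellow alone.

How it is judged:
On the way, in this order (a step that is already met when the one before it is completed fails the run):
1. the stay is lifted off the pin (value of joint stay above 0.09 rad), for 0.1 s.
2. the hole beside the salt cellar is down over the pin (value of joint stay below 0.02 rad and horizontal distance between cellar and pinblock below 0.06 m and horizontal distance between any of hole0, hole2, hole3 and pinblock below 0.017 m), for 0.2 s.
At the end, for the whole second after the job is handed in: Stay fully down (lift under 0.02 rad), hole0, hole2 or hole3 over the pin (within 17 mm of the block's middle), salt cellar within 60 mm of the block's middle seen from above, tray still; cellar, jars and mill upright (0.12 rad) on the tray (all of step 2 and velocity of joint tray between -0.05 and 0.05 rad/s and angle between each of cellar, jar_red, jar_yellow, jar_green, mill's own z axis and vertical below 0.12 rad and height (world z) of each of cellar, jar_red, jar_yellow, jar_green, mill above 0.028 m); the robot touches nothing.
It fails at once if more than 25 N on the pin or its block (contact force between pinblock and anything else above 25 N).
It fails at once if the robot touches something standing on the tray (contact force between any of the fingers, the arm and cellar above 0.5 N or contact force between any of the fingers, the arm and jar_red above 0.5 N or contact force between any of the fingers, the arm and jar_yellow above 0.5 N or contact force between any of the fingers, the arm and jar_green above 0.5 N or contact force between any of the fingers, the arm and mill above 0.5 N).
It fails at once if something on the tray tips over (angle between any of cellar, jar_red, jar_yellow, jar_green, mill's own z axis and vertical above 0.5 rad).
It fails at once if another thing on the counter is shifted by more than 20 mm (distance of any of mug, tea_tin, bowl, spatula from where it was at the start of the episode above 0.02 m).
It also fails if it takes over 54 s, if anything falls off the work surface, if the arm or the gripper's body presses on something with over 40 N, if the wrist force passes 120 N, or if a joint passes its speed limit or range.

## Working session

There is one attempt and no reset: what is moved stays moved. The work goes in short steps, Python scripts to look and compute and a tool call to move; the robot and the scene stay as the last step left them, time stands still between calls to the robot, and variables do not carry over. Pictures are saved under pics/ and viewed, and the job is handed in when it is done.

Besides the shell and the picture viewer there is one more tool, called after "Request:" in YAML: its name, and indented under it one key for each argument. send_rows: Moves the arm, as the interface text tells. Its arguments: {"type":"object","properties":{"motion":{"type":"array","items":{"type":"array","items":{"type":"array","items":{"type":"number"}}}},"squeeze":{"type":"number"}},"required":["motion"]}

```bash
ls; mkdir -p pics; cat > h.py <<'E'
import numpy as np, cv2
from rig import manip, imaging
def snap(c,fn):
    s=manip.state(); im=imaging.get_image(c); cv2.imwrite(f'pics/{fn}.png',im['pixels'][:,:,::-1]); return im,s
def c2w(im,p,s=None):
    p=np.asarray(p,float)
    if 'hand_eye' in im:
        H=np.asarray(im['hand_eye']); q=H[:3,:3]@p+H[:3,3]
        return np.asarray(s['tcp_rot'])@q+np.asarray(s['eef_pos'])
    return np.asarray(im['R']).T@(p-np.asarray(im['t']))
def ray(im,uv,s=None):
    K=np.asarray(im['intrinsics'],float); d=(np.array([uv[0],uv[1]])-K[:2,2])/[K[0,0],K[1,1]]
    x=d.copy()
    for _ in range(30): x=d/(1+im['k1']*(x@x))
    o=c2w(im,[0,0,0],s); e=c2w(im,[x[0],x[1],1],s); return o,e-o
def atz(im,uv,z,s=None):
    o,d=ray(im,uv,s); return o+d*(z-o[2])/d[2]
E
python3 - <<'E'
from h import *
np.set_printoptions(precision=4,suppress=True)
names="base pinblock tray post_top hole0 hole1 hole2 hole3 cellar jar_red jar_yellow jar_green mill mug tea_tin bowl spatula".split()
for c in ['scene','top']:
    im,s=snap(c,c+'0')
    print(c,c2w(im,[0,0,0]))
    for n in names:
        try: r=imaging.pinpoint(c,n)
        except Exception as e: print(n,e); continue
        print(n,[(round(x['conf'],2),c2w(im,x['location']).round(4).tolist()) for x in r[:3]])
s=manip.state();print(s['time_s'],s['gripper_width'])
E
```

```text
pics
scene [ 1.3324 -0.5986  0.776 ]
base [(0.75, [0.6723, -0.0397, -0.0001])]
pinblock []
tray it knows: base, bowl, cellar, hole, jar_green, jar_red, jar_yellow, mill, mug, pinblock, post_top, spatula, tea_tin
post_top [(0.82, [0.5273, -0.1537, 0.0989]), (0.59, [0.4266, -0.466, -0.0005])]
hole0 [(0.94, [0.5146, 0.0517, 0.0347]), (0.84, [0.5139, -0.1363, 0.037]), (0.62, [0.4975, -0.01, 0.0345])]
hole1 [(0.94, [0.5146, 0.0517, 0.0347]), (0.84, [0.5139, -0.1363, 0.037]), (0.62, [0.4975, -0.01, 0.0345])]
hole2 [(0.94, [0.5146, 0.0517, 0.0347]), (0.84, [0.5139, -0.1363, 0.037]), (0.62, [0.4975, -0.01, 0.0345])]
hole3 [(0.94, [0.5146, 0.0517, 0.0347]), (0.84, [0.5139, -0.1363, 0.037]), (0.62, [0.4975, -0.01, 0.0345])]
cellar [(0.5, [0.5397, -0.0557, 0.0346])]
jar_red [(0.57, [0.5568, 0.03, 0.0344])]
jar_yellow [(0.76, [0.5564, -0.1049, 0.0324]), (0.71, [0.4086, -0.1026, 0.0005]), (0.53, [0.4036, -0.0264, -0.0001])]
jar_green [(0.77, [0.764, -0.0022, 0.0375])]
mill [(0.72, [0.5385, -0.014, 0.0329])]
mug [(0.74, [0.4261, -0.4673, -0.0027]), (0.53, [0.7652, -0.0037, 0.0335])]
tea_tin [(0.68
[... 822 characters left out ...]
0015, 0.033]), (0.81, [0.4926, -0.0673, 0.0319]), (0.71, [0.5118, -0.1289, 0.0347])]
cellar [(0.43, [0.5441, -0.0602, 0.0307])]
jar_red [(0.38, [0.7654, 0.0024, 0.028])]
jar_yellow [(0.68, [0.4033, -0.1015, -0.0013]), (0.67, [0.4011, -0.0214, -0.0003]), (0.59, [0.5563, -0.1049, 0.0303])]
jar_green [(0.57, [0.7641, -0.0027, 0.0279])]
mill [(0.67, [0.5399, -0.0105, 0.031]), (0.44, [0.3746, 0.5194, -0.0018])]
mug [(0.62, [0.4276, -0.4599, 0.002])]
tea_tin [(0.86, [0.3763, 0.5178, -0.0005]), (0.44, [0.5571, 0.033, 0.0316])]
bowl [(0.72, [0.5255, -0.1479, 0.0914]), (0.6, [0.5694, 0.4886, 0.0001]), (0.43, [0.5135, -0.1278, 0.0335])]
spatula [(0.8, [0.6096, -0.4487, 0.0022])]
1.7 1.0011056151778281
```

View images.

View pics/scene0.png

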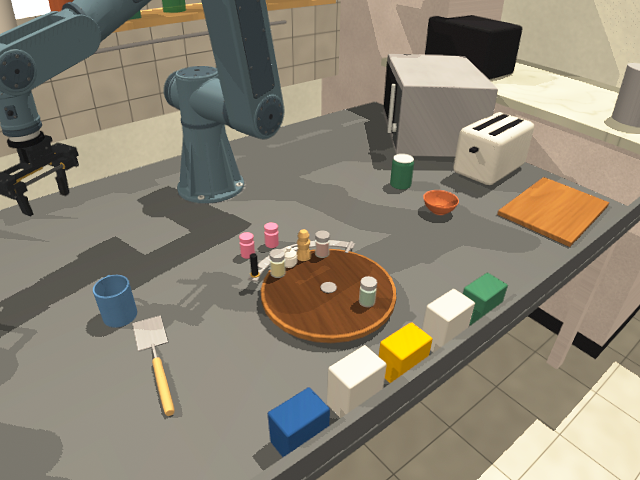

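View pics/top0.png

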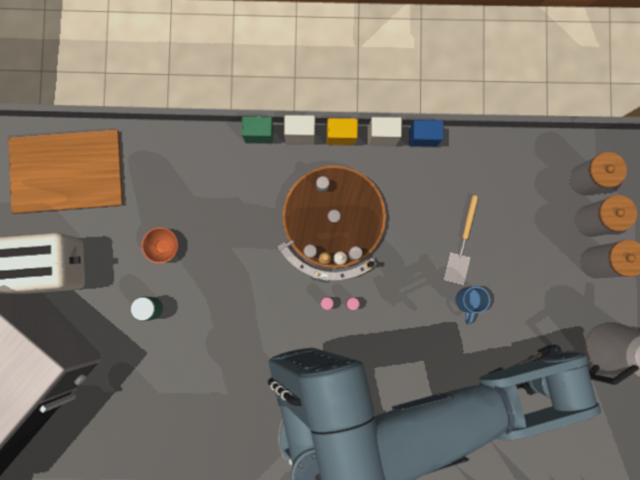

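```bash
python3 - <<'E'
import cv2
a=cv2.imread('pics/scene0.png');b=cv2.imread('pics/top0.png')
cv2.imwrite('pics/top0z.png',cv2.resize(b[190:340,250:420],None,fx=4.5,fy=4,interpolation=cv2.INTER_CUBIC)[:600,:800])
cv2.imwrite('pics/scene0z.png',cv2.resize(a[150:350,150:410],None,fx=3,fy=3,interpolation=cv2.INTER_CUBIC))
E
```

```text
(no output)
```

View pics/top0z.png

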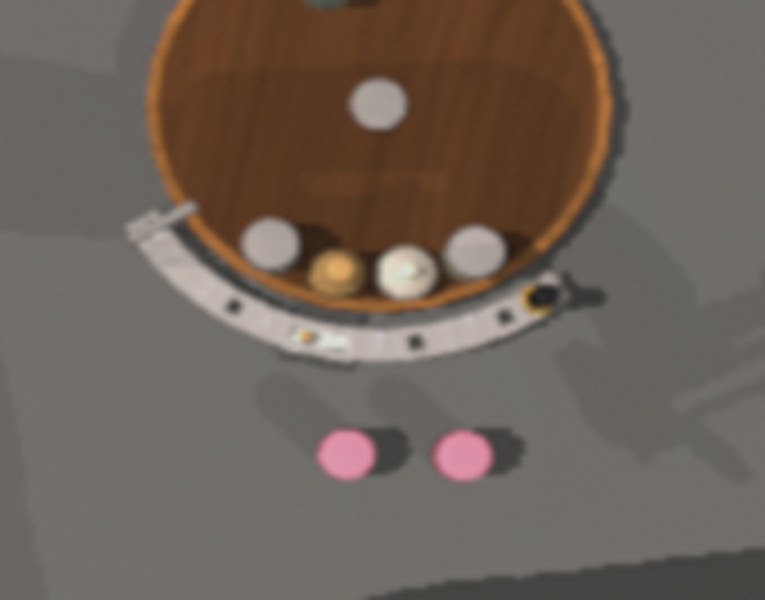

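View pics/scene0z.png

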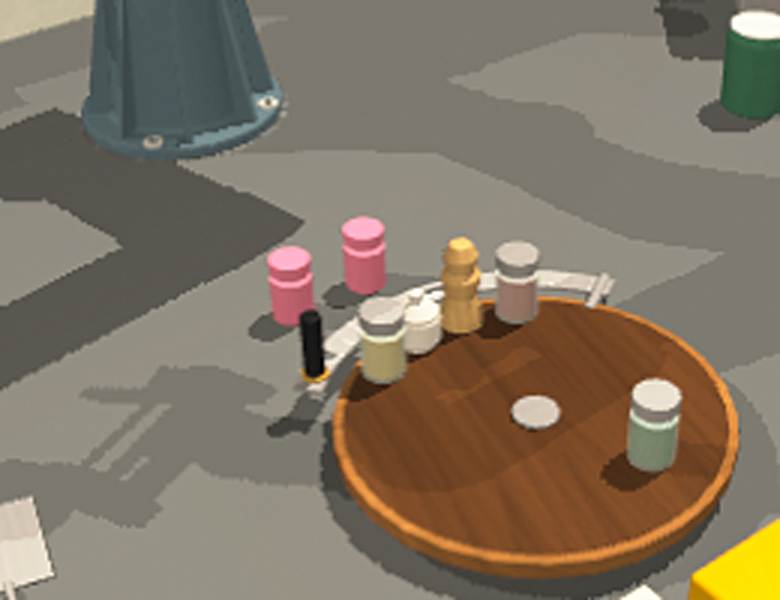

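```bash
python3 - <<'E'
from h import *
np.set_printoptions(precision=4,suppress=True)
im,s=snap('wrist','w0')
print(im['hand_eye'],im['intrinsics'],im['k1']);print(s['tcp_rot'],s['eef_pos'],s['ft_force'])
im,_=snap('top','t1')
def zz(u,v): return (250+u/4.5,190+v/4)
for n,uv,z in [('hinge',(165,222),.034),('h0',(233,306),.034),('pin',(307,337),.045),('slotL',(290,335),.034),('slotR',(350,345),.034),('h2',(415,342),.034),('h3',(505,317),.034),('post',(543,293),.094),('axis',(378,104),.036),('cellar',(407,270),.087)]:
    print(n,atz(im,zz(*uv),z))
E
```

```text
[[ 1.     -0.0007  0.0007 -0.0007]
 [ 0.0005  0.9629  0.27   -0.0695]
 [-0.0008 -0.27    0.9629 -0.173 ]
 [ 0.      0.      0.      1.    ]] [[337.0351   0.     318.1155]
 [  0.     337.0351 243.1675]
 [  0.       0.       1.    ]] -0.033916654563415784
[[ 0.4303 -0.9027 -0.0001]
 [-0.9027 -0.4303  0.    ]
 [-0.0001  0.     -1.    ]] [ 0.2474 -0.519   0.2122] [-0.71   -0.1824  0.1033]
hinge [0.5783 0.1038 0.034 ]
h0 [0.5147 0.0559 0.034 ]
pin [0.4915 0.0052 0.045 ]
slotL [0.4933 0.0167 0.034 ]
slotR [ 0.4865 -0.0243  0.034 ]
h2 [ 0.4897 -0.0684  0.034 ]
h3 [ 0.5102 -0.1293  0.034 ]
post [ 0.5252 -0.1484  0.094 ]
axis [ 0.6725 -0.0399  0.036 ]
cellar [ 0.5409 -0.0592  0.087 ]
```

Request:
send_rows:
  motion:
    - [[0.025, 0.04, 0.02, 0, 0, 1, 0.05], [0.05, 0.08, 0.03, 0, 0, 2, 0.05], [0.075, 0.12, 0.03, 0, 0, 3, 0.05], [0.1, 0.16, 0.03, 0, 0, 4, 0.05], [0.125, 0.2, 0.03, 0, 0, 5, 0.05], [0.15, 0.24, 0.03, 0, 0, 6, 0.05], [0.175, 0.28, 0.03, 0, 0, 7, 0.05], [0.2, 0.32, 0.03, 0, 0, 9, 0.05], [0.23, 0.36, 0.03, 0, 0, 11, 0.05], [0.25, 0.4, 0.03, 0, 0, 11, 0.05]]

```text
time_s: 2.8
eef_pos: [0.4988, -0.1172, 0.2426]
tcp_rot: [[0.596, -0.803, 0.001], [-0.803, -0.596, -0.0], [0.001, -0.001, -1.0]]
ft_force: [0.1, -0.5, -0.0]
gripper_width: 0.567
```

```bash
python3 - <<'E'
from h import *
np.set_printoptions(precision=4,suppress=True)
im,s=snap('wrist','w1')
print(s['time_s'],s['eef_pos'],s['joint_vel'])
for n in ['hole0','post_top','base','cellar','pinblock','jar_yellow']:
    print(n,[(round(x['conf'],2),c2w(im,x['location'],s).round(4).tolist()) for x in imaging.pinpoint('wrist',n)[:4]])
E
```

```text
2.8 [ 0.4988 -0.1172  0.2426] [ 0.897   0.1933 -0.1917 -0.0062  0.0049  0.9144]
hole0 [(0.7, [0.5125, -0.1267, 0.0319]), (0.67, [0.4895, -0.0662, 0.0349]), (0.63, [0.5115, 0.0532, 0.0356]), (0.58, [0.4965, -0.0006, 0.0364])]
post_top [(0.93, [0.5241, -0.1499, 0.0933])]
base [(0.97, [0.6727, -0.0365, -0.0042])]
cellar [(0.89, [0.5405, -0.0626, 0.032])]
pinblock [(0.79, [0.4942, -0.0015, -0.0004]), (0.48, [0.515, -0.13, 0.0339]), (0.29, [0.5114, 0.0525, 0.0348])]
jar_yellow [(0.87, [0.5513, -0.1005, 0.0351]), (0.75, [0.4041, -0.1006, 0.0054]), (0.69, [0.407, -0.0232, -0.0023])]
```

View pics/w1.png

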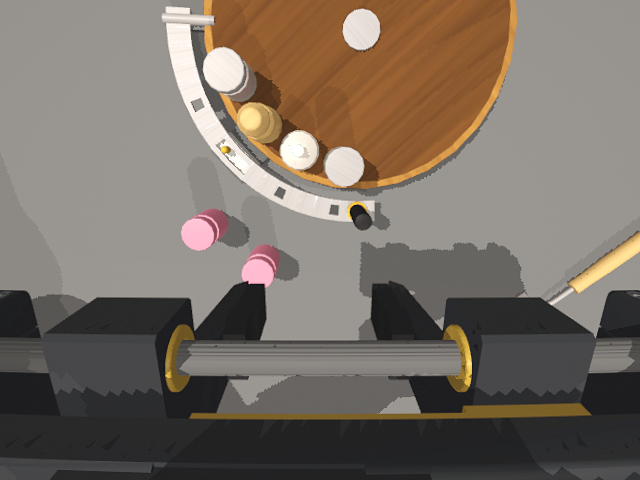

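Request:
send_rows:
  motion:
    - [[0.005, 0.005, -0.005, 0, 0, 0, 0.045], [0.005, 0.01, -0.01, 0, 0, 0, 0.045], [0.005, 0.02, -0.015, 0, 0, 0, 0.045], [0.005, 0.03, -0.02, 0, 0, 0, 0.045], [0.005, 0.04, -0.025, 0, 0, 0, 0.045], [0.005, 0.05, -0.03, 0, 0, 0, 0.045], [0.005, 0.05, -0.03, 0, 0, 0, 0.045], [0.005, 0.05, -0.03, 0, 0, 0, 0.045], [0.005, 0.05, -0.03, 0, 0, 0, 0.045], [0.005, 0.05, -0.03, 0, 0, 0, 0.045]]

```text
time_s: 4.15
eef_pos: [0.5027, -0.0694, 0.2125]
tcp_rot: [[0.594, -0.804, 0.001], [-0.804, -0.594, -0.0], [0.001, -0.0, -1.0]]
ft_force: [-0.1, -0.5, 0.2]
gripper_width: 0.507
```

```bash
python3 - <<'E'
from h import *
np.set_printoptions(precision=4,suppress=True)
im,s=snap('wrist','w2')
print(s['time_s'],s['eef_pos'],s['joint_vel'])
import pickle; pickle.dump((im,s),open('w2.pkl','wb'))
for n in ['hole0','post_top','base','cellar','pinblock','jar_yellow']:
    print(n,[(round(x['conf'],2),c2w(im,x['location'],s).round(4).tolist()) for x in imaging.pinpoint('wrist',n)[:4]])
cv2.imwrite('pics/w2z.png',cv2.resize(im['pixels'][0:260,100:440,::-1],None,fx=2.3,fy=2.3,interpolation=cv2.INTER_CUBIC))
E
```

```text
4.15 [ 0.5027 -0.0694  0.2125] [-0.0027  0.0016  0.0004 -0.0008  0.0023  0.    ]
hole0 [(0.96, [0.4954, -0.0036, 0.0361]), (0.88, [0.5094, 0.0578, 0.039]), (0.75, [0.4913, -0.0711, 0.0333]), (0.64, [0.515, -0.1292, 0.0327])]
post_top [(0.58, [0.521, -0.1514, 0.0936])]
base [(0.7, [0.6732, -0.0402, -0.0009])]
cellar [(0.77, [0.5401, -0.0628, 0.0316])]
pinblock [(0.95, [0.4951, -0.0014, -0.0025])]
jar_yellow [(0.93, [0.408, -0.0256, -0.0019]), (0.73, [0.5512, -0.1006, 0.0358]), (0.7, [0.4059, -0.1015, 0.0065])]
```

View pics/w2z.png

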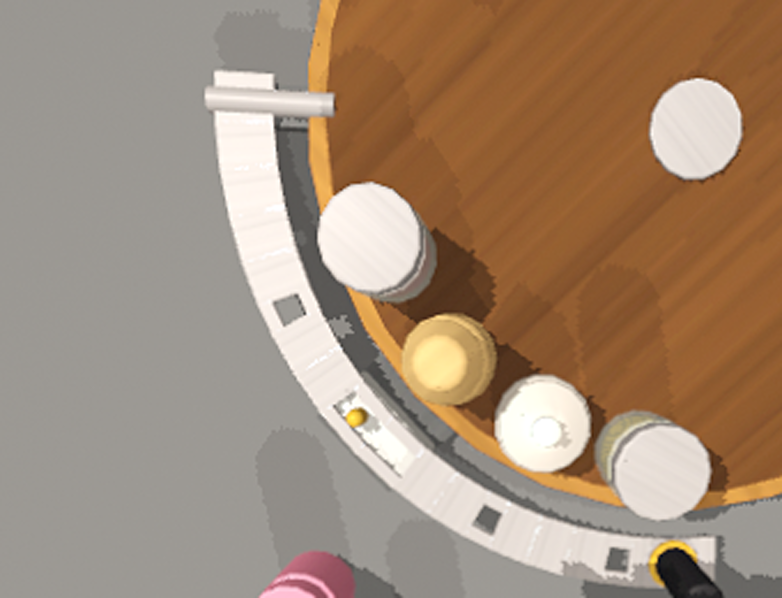

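```bash
cat > geo.py <<'E'
from h import *
import pickle
from scipy.optimize import least_squares
np.set_printoptions(precision=4,suppress=True)
im,s=pickle.load(open('w2.pkl','rb'))
def Z(u,v): return (100+(u+.5)/2.3-.5,(v+.5)/2.3-.5)
P={n:atz(im,Z(*uv),z,s) for n,uv,z in [('h0',(289,309),.034),('h2',(487,519),.034),('h3',(617,559),.034),('slotA',(345,396),.034),('slotB',(396,473),.034),('pin',(356,416),.043),('post',(718,600),.094),('axis',(697,129),.038),('cellar',(546,431),.087)]}
for k,v in P.items(): print(k,v)
A=np.radians([26,66,86])
Q=np.array([P[k][:2] for k in('h0','h2','h3')])
f=lambda p:(p[:2]+.185*np.c_[np.cos(p[2]+A),np.sin(p[2]+A)]-Q).ravel()
r=least_squares(f,[.673,-.04,np.radians(120)]);print(r.x,np.degrees(r.x[2]),r.fun*1000)
ax=r.x[:2];h=r.x[2]
for k in P:
    d=P[k][:2]-ax; print(k,'r',np.hypot(*d).round(4),'deg from hinge',(np.degrees(np.arctan2(d[1],d[0])-h)%360).round(2))
for q in([.4951,-.0014],[.4942,-.0015]):
    d=np.array(q)-ax;print('block',np.hypot(*d),np.degrees(np.arctan2(d[1],d[0])-h)%360)
E
python3 geo.py
```

```text
h0 [0.5152 0.0553 0.034 ]
h2 [ 0.4908 -0.069   0.034 ]
h3 [ 0.5116 -0.1296  0.034 ]
slotA [0.4986 0.0151 0.034 ]
slotB [ 0.4835 -0.0228  0.034 ]
pin [0.4958 0.0054 0.043 ]
post [ 0.5302 -0.1552  0.094 ]
axis [ 0.6739 -0.0413  0.038 ]
cellar [ 0.5422 -0.0605  0.087 ]
[ 0.6736 -0.0403  2.1448] 122.88988093776622 [-0.0082 -0.0129 -0.0003  0.0712  0.0085 -0.0584]
h0 r 0.185 deg from hinge 26.0
h2 r 0.185 deg from hinge 66.02
h3 r 0.185 deg from hinge 85.98
slotA r 0.1836 deg from hinge 39.55
slotB r 0.1909 deg from hinge 51.85
pin r 0.1836 deg from hinge 42.7
post r 0.1837 deg from hinge 95.81
axis r 0.001 deg from hinge 164.14
cellar r 0.133 deg from hinge 65.87
block 0.1827031569614214 44.816768546593494
block 0.1835614565492585 44.90707905170908
```

Request:
send_rows:
  motion:
    - [[0.008, -0.03, 0, 0, 0, 0.4, 0.045], [0.016, -0.06, 0, 0, 0, 0.4, 0.045], [0.023, -0.082, 0, 0, 0, 0.4, 0.045], [0.023, -0.082, -0.01, 0, 0, 0.4, 0.045], [0.023, -0.082, -0.04, 0, 0, 0.4, 0.045], [0.023, -0.082, -0.075, 0, 0, 0.4, 0.045], [0.023, -0.082, -0.09, 0, 0, 0.4, 0.045], [0.023, -0.082, -0.09, 0, 0, 0.4, 0.045], [0.023, -0.082, -0.09, 0, 0, 0.4, 0.045], [0.023, -0.082, -0.09, 0, 0, 0.4, 0.045]]
  squeeze: 12

```text
time_s: 5.5
eef_pos: [0.5266, -0.1514, 0.124]
tcp_rot: [[0.6, -0.8, 0.003], [-0.8, -0.6, -0.001], [0.003, -0.001, -1.0]]
ft_force: [-0.1, 0.4, -0.4]
gripper_width: 0.508
```

```bash
python3 - <<'E'
from h import *
im,s=snap('wrist','w3'); print(s['eef_pos'],s['gripper_width'])
for n in ['post_top']:
    print(n,[(round(x['conf'],2),c2w(im,x['location'],s).round(4).tolist()) for x in imaging.pinpoint('wrist',n)[:4]])
E
```

```text
[ 0.52662633 -0.1514084   0.12404997] 0.5080707622797939
post_top [(0.96, [0.5233, -0.1502, 0.0943])]
```

View pics/w3.png

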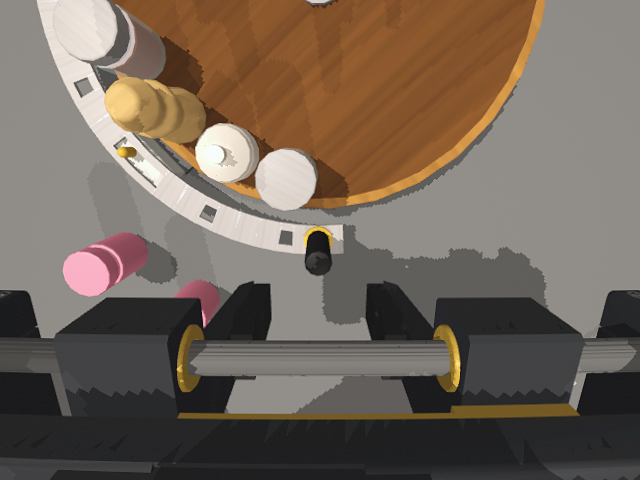

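Request:
send_rows:
  motion:
    - [[-0.001, 0, -0.02, 0, 0, 0, 0.045], [-0.001, 0, -0.04, 0, 0, 0, 0.045], [-0.001, 0, -0.056, 0, 0, 0, 0.045], [-0.001, 0, -0.065, 0, 0, 0, 0.045], [-0.001, 0, -0.065, 0, 0, 0, 0.045], [-0.001, 0, -0.065, 0, 0, 0, 0.03], [-0.001, 0, -0.065, 0, 0, 0, 0.01], [-0.001, 0, -0.065, 0, 0, 0, 0.01], [-0.001, 0, -0.065, 0, 0, 0, 0.01], [-0.001, 0, -0.065, 0, 0, 0, 0.01]]

```text
time_s: 6.6
eef_pos: [0.525, -0.1513, 0.058]
tcp_rot: [[0.6, -0.8, 0.001], [-0.8, -0.6, -0.001], [0.001, -0.001, -1.0]]
ft_force: [-1.3, -0.2, 3.2]
gripper_width: 0.195
```

```bash
python3 - <<'E'
from h import *
im,s=snap('wrist','w4'); print(s['eef_pos'],s['gripper_width']*88.1,s['ft_force'])
E
```

```text
[ 0.52496776 -0.1513366   0.05796604] 17.15963727890667 [-1.33952671 -0.15401854  3.21922023]
```

View pics/w4.png

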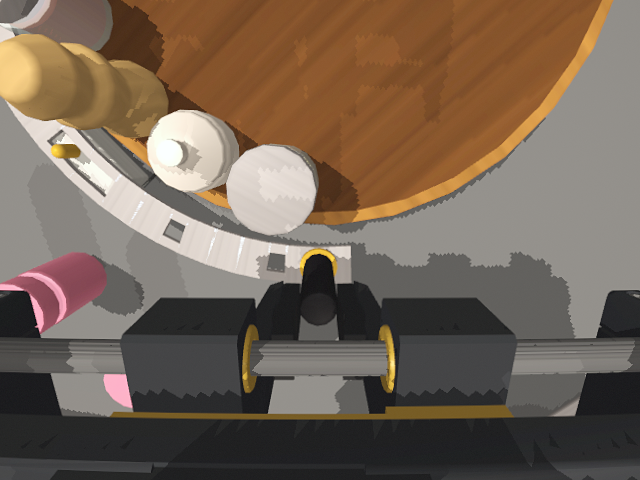

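```bash
cat > traj.py <<'E'
import numpy as np
from scipy.spatial.transform import Rotation as R
AX=np.array([.6736,-.0403,.032]); H=np.radians(122.89)
u=np.array([np.cos(H),np.sin(H),0])
G0=np.array([.525,-.1513,.058])
def pose(phi,th):  # phi lift rad, th tray deg
    r=R.from_euler('z',th,degrees=True)*R.from_rotvec(phi*u)
    return r,AX+r.apply(G0-AX)
def rel(a,b):
    ra,pa=pose(*a);rb,pb=pose(*b)
    return np.r_[(pb-pa).round(4),np.degrees((rb*ra.inv()).as_rotvec()).round(2)].tolist()
E
python3 - <<'E'
from traj import *
for f in np.arange(.03,.181,.03): print(rel((0,0),(f,0)))
print()
for t in np.arange(-2,-21,-2.): print(rel((.18,0),(.18,t)))
print(); print(rel((.18,-20),(.18,-21.8)))
E
```

```text
[0.0007, 0.0005, 0.0055, -0.93, 1.44, 0.0]
[0.0016, 0.001, 0.0111, -1.87, 2.89, 0.0]
[0.0026, 0.0017, 0.0165, -2.8, 4.33, 0.0]
[0.0037, 0.0024, 0.022, -3.73, 5.77, 0.0]
[0.005, 0.0032, 0.0274, -4.67, 7.22, 0.0]
[0.0064, 0.0042, 0.0327, -5.6, 8.66, 0.0]

[-0.0036, 0.005, 0.0, 0.0, -0.0, -2.0]
[-0.0071, 0.0102, 0.0, -0.0, -0.0, -4.0]
[-0.0104, 0.0154, 0.0, -0.0, 0.0, -6.0]
[-0.0135, 0.0208, 0.0, 0.0, -0.0, -8.0]
[-0.0164, 0.0263, 0.0, -0.0, 0.0, -10.0]
[-0.0191, 0.0319, -0.0, 0.0, -0.0, -12.0]
[-0.0216, 0.0376, 0.0, -0.0, 0.0, -14.0]
[-0.0239, 0.0433, 0.0, 0.0, -0.0, -16.0]
[-0.0261, 0.0492, 0.0, 0.0, -0.0, -18.0]
[-0.028, 0.0551, 0.0, -0.0, 0.0, -20.0]

[-0.0015, 0.0054, -0.0, 0.0, -0.0, -1.8]
```

Request:
send_rows:
  motion:
    - [[0.0007, 0.0005, 0.0055, -0.93, 1.44, 0, 0.01], [0.0016, 0.001, 0.011, -1.87, 2.89, 0, 0.01], [0.0026, 0.0017, 0.0165, -2.8, 4.33, 0, 0.01], [0.0037, 0.0024, 0.022, -3.73, 5.77, 0, 0.01], [0.005, 0.0032, 0.0274, -4.67, 7.22, 0, 0.01], [0.0064, 0.0042, 0.0327, -5.6, 8.66, 0, 0.01], [0.0064, 0.0042, 0.0327, -5.6, 8.66, 0, 0.01], [0.0064, 0.0042, 0.0327, -5.6, 8.66, 0, 0.01], [0.0064, 0.0042, 0.0327, -5.6, 8.66, 0, 0.01], [0.0064, 0.0042, 0.0327, -5.6, 8.66, 0, 0.01]]

```text
time_s: 7.65
eef_pos: [0.5303, -0.1468, 0.0895]
tcp_rot: [[0.599, -0.787, -0.151], [-0.801, -0.591, -0.096], [-0.013, 0.178, -0.984]]
ft_force: [-2.1, -1.5, -2.1]
gripper_width: 0.201
```

```bash
python3 - <<'E'
from h import *
im,s=snap('wrist','w5'); print(s['eef_pos'],s['gripper_width']*88.1,s['ft_force'])
im,s=snap('scene','s5')
cv2.imwrite('pics/s5z.png',cv2.resize(im['pixels'][180:330,200:380,::-1],None,fx=4,fy=4,interpolation=cv2.INTER_CUBIC))
E
```

```text
[ 0.5303183  -0.14681081  0.08947187] 17.74449053989652 [-2.08452711 -1.48528844 -2.05169091]
```

View pics/w5.png

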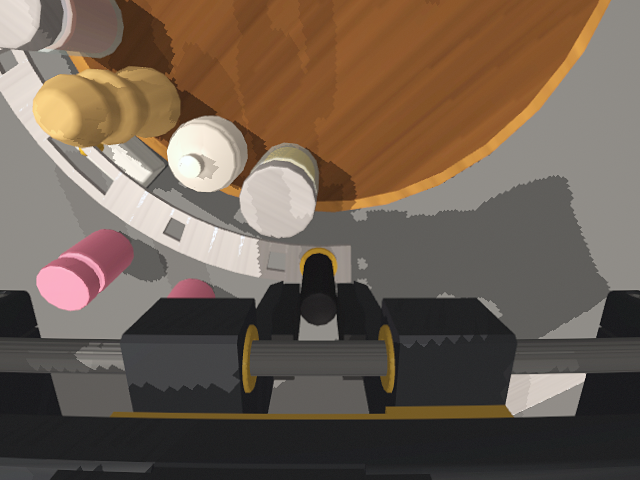

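View pics/s5z.png

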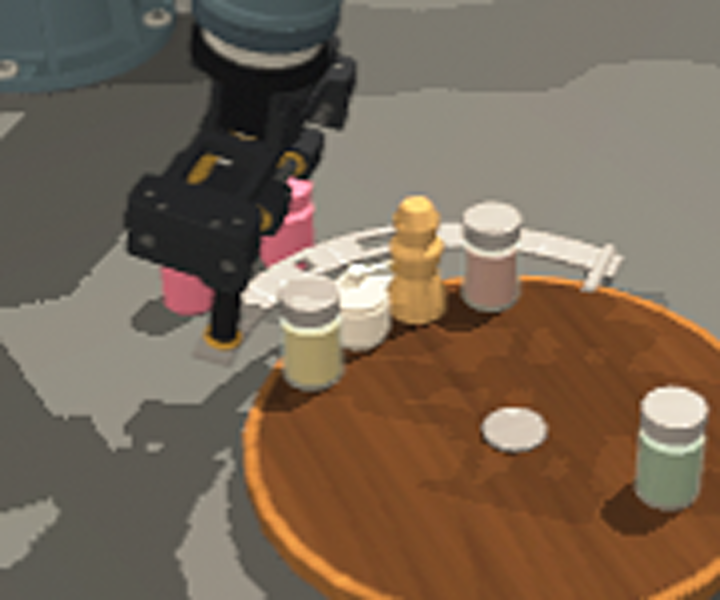

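Request:
send_rows:
  motion:
    - [[-0.0018, 0.0025, 0, 0, 0, -1, 0.01], [-0.0053, 0.0076, 0, 0, 0, -3, 0.01], [-0.0104, 0.0154, 0, 0, 0, -6, 0.01], [-0.015, 0.0235, 0, 0, 0, -9, 0.01], [-0.0191, 0.0319, 0, 0, 0, -12, 0.01], [-0.0228, 0.0405, 0, 0, 0, -15, 0.01], [-0.0261, 0.0492, 0, 0, 0, -18, 0.01], [-0.0275, 0.0536, 0, 0, 0, -19.5, 0.01], [-0.028, 0.0551, 0, 0, 0, -20, 0.01], [-0.028, 0.0551, 0, 0, 0, -20, 0.01]]

```text
time_s: 8.75
eef_pos: [0.5031, -0.0916, 0.09]
tcp_rot: [[0.29, -0.941, -0.174], [-0.957, -0.287, -0.04], [-0.012, 0.178, -0.984]]
ft_force: [0.9, 0.3, -3.2]
gripper_width: 0.197
```

Request:
send_rows:
  motion:
    - [[0, 0, 0, 0, 0, 0, 0.01], [0, 0, 0, 0, 0, 0, 0.01], [0, 0, 0, 0, 0, 0, 0.01], [0, 0, 0, 0, 0, 0, 0.01], [0, 0, 0, 0, 0, 0, 0.01], [0, 0, 0, 0, 0, 0, 0.01], [0, 0, 0, 0, 0, 0, 0.01], [0, 0, 0, 0, 0, 0, 0.01], [0, 0, 0, 0, 0, 0, 0.01], [0, 0, 0, 0, 0, 0, 0.01]]

```text
time_s: 9.75
eef_pos: [0.5031, -0.0917, 0.09]
tcp_rot: [[0.289, -0.941, -0.174], [-0.957, -0.287, -0.04], [-0.012, 0.178, -0.984]]
ft_force: [4.0, 0.7, -5.6]
gripper_width: 0.196
```

```bash
python3 - <<'E'
from h import *
np.set_printoptions(precision=4,suppress=True)
im,s=snap('wrist','w6'); print(s['time_s'],s['eef_pos'],s['gripper_width']*88.1,s['ft_force'])
import pickle; pickle.dump((im,s),open('w6.pkl','wb'))
cv2.imwrite('pics/w6z.png',cv2.resize(im['pixels'][0:300,0:400,::-1],None,fx=2,fy=2,interpolation=cv2.INTER_CUBIC))
from traj import *
r,p=pose(.18,-20); print('model',p)
print('pin',AX[:2]+.185*np.array([np.cos(np.radians(165.59)),np.sin(np.radians(165.59))]))
E
```

```text
9.75 [ 0.5031 -0.0917  0.09  ] 17.245092170934996 [ 4.0173  0.6633 -5.5855]
model [ 0.5034 -0.0921  0.0907]
pin [0.4944 0.0057]
```

View pics/w6z.png

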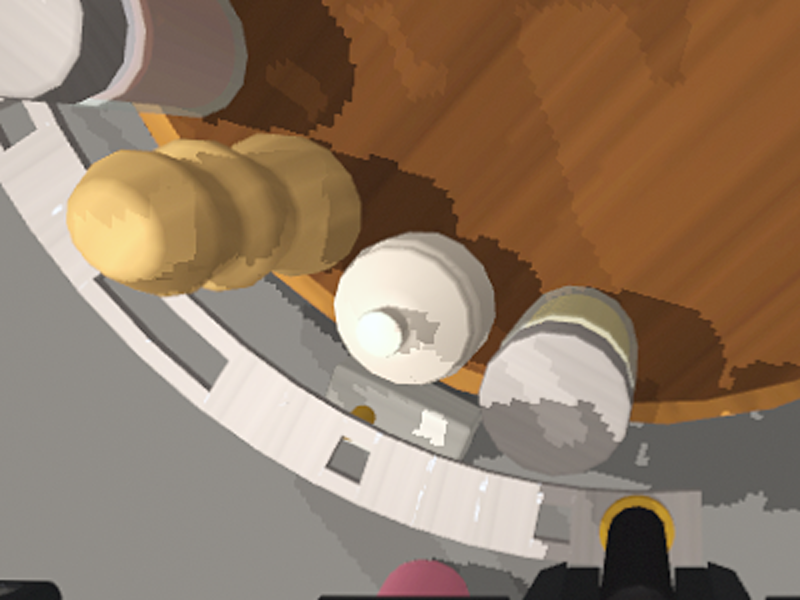

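```bash
cat > fit.py <<'E'
from h import *
from traj import *
import pickle
from scipy.optimize import least_squares
np.set_printoptions(precision=4,suppress=True)
def proj(im,s,X):
    H=np.asarray(im['hand_eye']); q=np.asarray(s['tcp_rot']).T@(np.asarray(X)-s['eef_pos']); c=H[:3,:3].T@(q-H[:3,3])
    d=c[:2]/c[2]; d=d*(1+im['k1']*(d@d)); K=np.asarray(im['intrinsics']); return K[:2,:2]@d+K[:2,2]
def pt(deg,phi,th,z=.034,r=.185):
    a=H+np.radians(deg); p=np.array([r*np.cos(a),r*np.sin(a),z-.032])
    return AX+(R.from_euler('z',th,degrees=True)*R.from_rotvec(phi*u)).apply(p)
def fit(im,s,obs,x0):
    f=lambda x:np.concatenate([proj(im,s,pt(d,x[0],x[1]))-uv for d,uv in obs])
    return least_squares(f,x0)
E
python3 - <<'E'
from fit import *
im,s=pickle.load(open('w6.pkl','rb'))
Z=lambda u,v: np.array([(u+.5)/2-.5,(v+.5)/2-.5])
obs=[(66,Z(347,459)),(46,Z(163,331))]
r=fit(im,s,obs,[.17,-20]); print(r.x,r.fun)
r=fit(im,s,obs[:1],[.17,-20]); print(r.x,r.fun)
p=atz(im,Z(363,414),.043,s);print('pin',p); d=p-AX; print(np.hypot(*d[:2]),np.degrees(np.arctan2(d[1],d[0]))%360)
im2,s2=pickle.load(open('w2.pkl','rb')); print(proj(im2,s2,[.4944,.0057,.043]), proj(im,s,[.4944,.0057,.043])*2)
E
```

```text
[  0.1862 -20.1611] [ 1.3735  1.313  -0.5653 -1.7757]
[  0.1804 -20.5674] [-0. -0.]
pin [0.5012 0.0017 0.043 ]
0.17743830298207813 166.30932819968896
[253.4562 181.5321] [347.9486 428.9217]
```

```bash
python3 - <<'E'
from traj import *
L=[(.18,-20.8),(.18,-21.7),(.16,-21.7),(.14,-21.7),(.12,-21.7),(.105,-21.7)]
for l in L: print(rel((.18,-20),l))
E
```

```text
[-0.0007, 0.0024, -0.0, 0.0, 0.0, -0.8]
[-0.0015, 0.0051, -0.0, 0.0, -0.0, -1.7]
[-0.0026, 0.0048, -0.0036, 0.24, -1.12, -1.7]
[-0.0036, 0.0046, -0.0071, 0.48, -2.24, -1.7]
[-0.0046, 0.0044, -0.0107, 0.72, -3.36, -1.7]
[-0.0053, 0.0043, -0.0135, 0.9, -4.2, -1.7]
```

Request:
send_rows:
  motion:
    - [[-0.0007, 0.0024, 0, 0, 0, -0.8, 0.01], [-0.0015, 0.0051, 0, 0, 0, -1.7, 0.01], [-0.0026, 0.0048, -0.0036, 0.24, -1.12, -1.7, 0.01], [-0.0036, 0.0046, -0.0071, 0.48, -2.24, -1.7, 0.01], [-0.0046, 0.0044, -0.0107, 0.72, -3.36, -1.7, 0.01], [-0.0053, 0.0043, -0.0135, 0.9, -4.2, -1.7, 0.01], [-0.0053, 0.0043, -0.0135, 0.9, -4.2, -1.7, 0.01], [-0.0053, 0.0043, -0.0135, 0.9, -4.2, -1.7, 0.01], [-0.0053, 0.0043, -0.0135, 0.9, -4.2, -1.7, 0.01], [-0.0053, 0.0043, -0.0135, 0.9, -4.2, -1.7, 0.01]]

```text
time_s: 10.8
eef_pos: [0.4978, -0.0873, 0.0763]
tcp_rot: [[0.261, -0.96, -0.101], [-0.965, -0.261, -0.02], [-0.007, 0.103, -0.995]]
ft_force: [6.0, 1.9, -4.3]
gripper_width: 0.199
```

```bash
python3 - <<'E'
from fit import *
im,s=snap('wrist','w7'); print(s['time_s'],s['eef_pos'],s['gripper_width']*88.1,s['ft_force'])
print(pose(.105,-21.7)[1])
pickle.dump((im,s),open('w7.pkl','wb'))
cv2.imwrite('pics/w7z.png',cv2.resize(im['pixels'][100:300,60:360,::-1],None,fx=2.6,fy=2.6,interpolation=cv2.INTER_CUBIC))
E
```

```text
10.8 [ 0.4978 -0.0873  0.0763] 17.50793442941359 [ 6.0252  1.8537 -4.2809]
[ 0.4982 -0.0878  0.0773]
```

View pics/w7z.png

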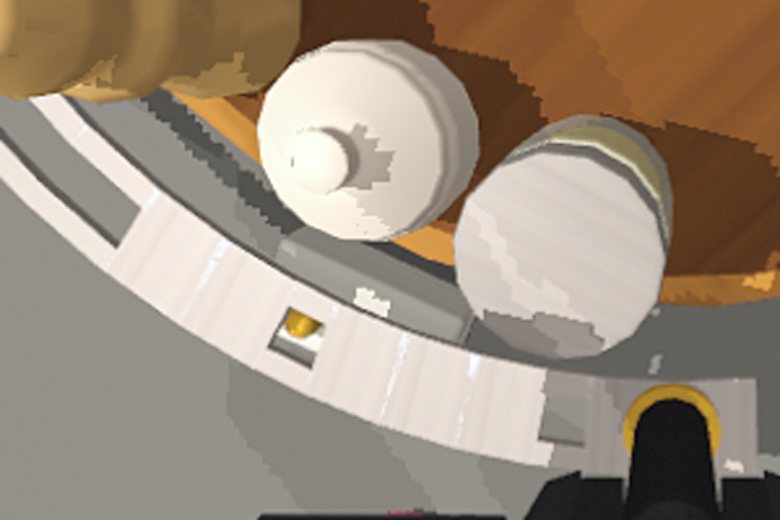

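```bash
python3 - <<'E'
from fit import *
im,s=pickle.load(open('w7.pkl','rb'))
Z=lambda u,v: np.array([60+(u+.5)/2.6-.5,100+(v+.5)/2.6-.5])
r=fit(im,s,[(66,Z(297,336))],[.1,-21.7]); print(r.x,r.fun)
h=pt(66,*r.x); print('hole2',h)
for z in(.041,.043,.045):
    p=atz(im,Z(301,322),z,s);d=p-AX; print('pin',p,np.hypot(*d[:2]),np.degrees(np.arctan2(d[1],d[0]))%360)
d=h-AX;print(np.degrees(np.arctan2(d[1],d[0]))%360)
E
```

```text
[  0.0987 -22.2914] [0. 0.]
hole2 [0.4946 0.0028 0.0506]
pin [0.4941 0.0056 0.041 ] 0.1852753993931587 165.64237032622555
pin [0.495  0.0049 0.043 ] 0.1842541546388526 165.7880946107036
pin [0.4959 0.0042 0.045 ] 0.18323411505508055 165.9354423120419
166.46961193770693
```

```bash
python3 - <<'E'
from traj import *
for l in [(.105,-22.3),(.1,-22.3),(.095,-22.3)]: print(rel((.105,-21.7),l))
E
```

```text
[-0.0005, 0.0018, 0.0, 0.0, 0.0, -0.6]
[-0.0007, 0.0018, -0.0009, 0.05, -0.28, -0.6]
[-0.0009, 0.0018, -0.0018, 0.11, -0.56, -0.6]
```

Request:
send_rows:
  motion:
    - [[-0.0003, 0.0009, 0, 0, 0, -0.3, 0.01], [-0.0005, 0.0018, 0, 0, 0, -0.6, 0.01], [-0.0007, 0.0018, -0.0009, 0.05, -0.28, -0.6, 0.01], [-0.0007, 0.0018, -0.0009, 0.05, -0.28, -0.6, 0.01], [-0.0007, 0.0018, -0.0009, 0.05, -0.28, -0.6, 0.019], [-0.0007, 0.0018, -0.0009, 0.05, -0.28, -0.6, 0.021], [-0.0007, 0.0018, -0.0009, 0.05, -0.28, -0.6, 0.023], [-0.0007, 0.0018, -0.0009, 0.05, -0.28, -0.6, 0.023], [-0.0007, 0.0018, -0.0009, 0.05, -0.28, -0.6, 0.023], [-0.0007, 0.0018, -0.0009, 0.05, -0.28, -0.6, 0.023]]

```text
time_s: 11.85
eef_pos: [0.4968, -0.0857, 0.0755]
tcp_rot: [[0.251, -0.963, -0.098], [-0.968, -0.251, -0.018], [-0.007, 0.1, -0.995]]
ft_force: [0.4, -0.9, -0.0]
gripper_width: 0.259
```

```bash
python3 - <<'E'
from fit import *
im,s=snap('wrist','w8'); print(s['time_s'],s['eef_pos'],s['gripper_width']*88.1,s['ft_force'])
pickle.dump((im,s),open('w8.pkl','wb'))
cv2.imwrite('pics/w8z.png',cv2.resize(im['pixels'][100:300,60:360,::-1],None,fx=2.6,fy=2.6,interpolation=cv2.INTER_CUBIC))
E
```

```text
11.85 [ 0.4968 -0.0857  0.0755] 22.792435972117715 [ 0.3852 -0.9427 -0.0293]
```

View pics/w8z.png

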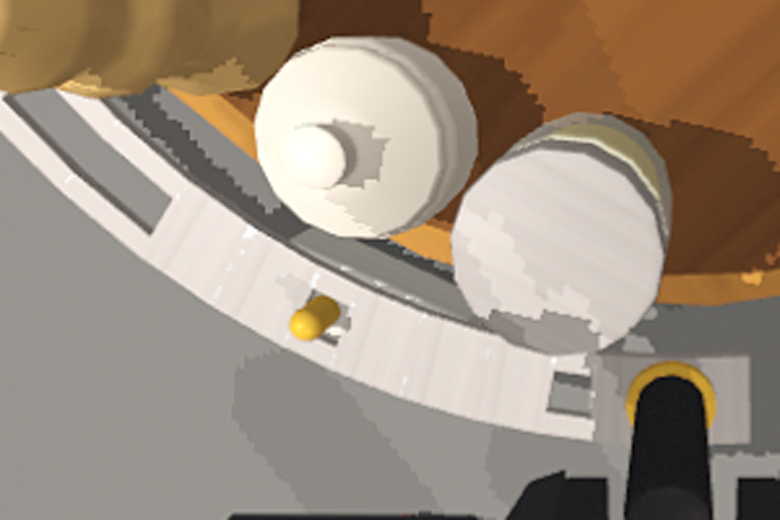

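Request:
send_rows:
  motion:
    - [[0, 0, 0, 0, 0, 0, 0.03], [0, 0, 0, 0, 0, 0, 0.03], [0, 0, 0.01, 0, 0, 0, 0.03], [0, 0, 0.025, 0, 0, 0, 0.03], [0, 0, 0.045, 0, 0, 0, 0.03], [0, 0, 0.07, 0, 0, 0, 0.03], [-0.005, 0, 0.1, 0, 0, 0, 0.03], [-0.015, 0, 0.13, 0, 0, 0, 0.03], [-0.02, 0.02, 0.14, 0, 0, 0, 0.03], [-0.02, 0.03, 0.14, 0, 0, 0, 0.03]]

```text
time_s: 12.9
eef_pos: [0.4777, -0.0553, 0.2183]
tcp_rot: [[0.251, -0.963, -0.094], [-0.968, -0.251, -0.02], [-0.005, 0.096, -0.995]]
ft_force: [0.7, -0.2, -0.3]
gripper_width: 0.339
```

Request:
send_rows:
  motion:
    - [[0, 0, 0, 0, 0, 0, 0.03], [0, 0, 0, 0, 0, 0, 0.03], [0, 0, 0, 0, 0, 0, 0.03], [0, 0, 0, 0, 0, 0, 0.03], [0, 0, 0, 0, 0, 0, 0.03], [0, 0, 0, 0, 0, 0, 0.03], [0, 0, 0, 0, 0, 0, 0.03], [0, 0, 0, 0, 0, 0, 0.03], [0, 0, 0, 0, 0, 0, 0.03], [0, 0, 0, 0, 0, 0, 0.03]]

```text
time_s: 13.9
eef_pos: [0.4768, -0.0557, 0.2156]
tcp_rot: [[0.251, -0.963, -0.098], [-0.968, -0.251, -0.018], [-0.007, 0.1, -0.995]]
ft_force: [0.3, 0.3, 0.6]
gripper_width: 0.339
```

```bash
python3 - <<'E'
from fit import *
im,s=snap('wrist','w9'); print(s['time_s'],s['eef_pos'],s['gripper_width']*88.1,s['ft_force'])
pickle.dump((im,s),open('w9.pkl','wb'))
for n in ['hole0','post_top','base','cellar','pinblock']:
    print(n,[(round(x['conf'],2),c2w(im,x['location'],s).round(4).tolist()) for x in imaging.pinpoint('wrist',n)[:4]])
cv2.imwrite('pics/w9z.png',cv2.resize(im['pixels'][0:300,60:440,::-1],None,fx=2,fy=2,interpolation=cv2.INTER_CUBIC))
im,s=snap('scene','s9')
cv2.imwrite('pics/s9z.png',cv2.resize(im['pixels'][180:330,200:380,::-1],None,fx=4,fy=4,interpolation=cv2.INTER_CUBIC))
E
```

```text
13.9 [ 0.4768 -0.0557  0.2156] 29.83614806424452 [0.2532 0.2953 0.5852]
hole0 [(0.93, [0.4959, 0.0075, 0.0354]), (0.77, [0.5206, 0.0645, 0.0331]), (0.73, [0.5599, 0.1104, 0.037]), (0.6, [0.49, -0.0591, 0.0339])]
post_top [(0.6, [0.4941, -0.0881, 0.0984])]
base []
cellar [(0.55, [0.5436, -0.0122, 0.0301])]
pinblock [(0.84, [0.4951, -0.0042, -0.0044])]
```

View pics/w9z.png

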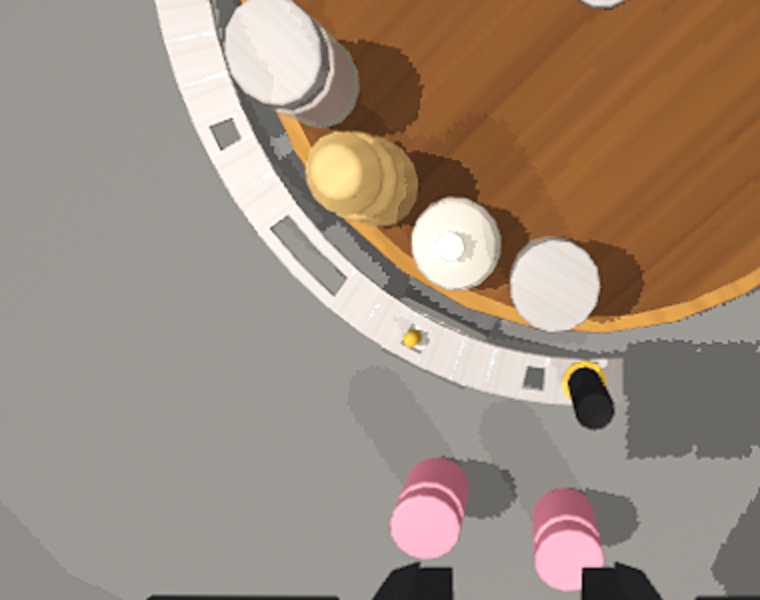

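View pics/s9z.png

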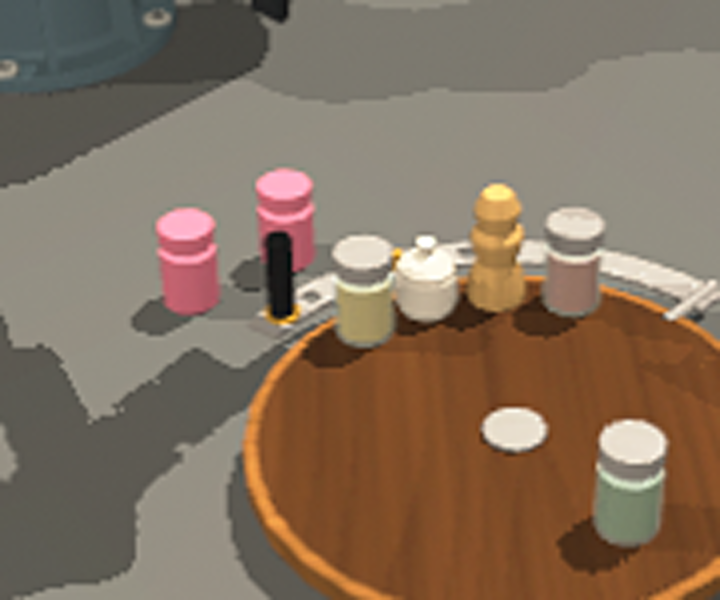

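```bash
python3 - <<'E'
from fit import *
im,s=pickle.load(open('w9.pkl','rb'))
Z=lambda u,v: np.array([60+(u+.5)/2-.5,(v+.5)/2-.5])
o=[(26,Z(225,134)),(46,Z(309,255)),(86,Z(534,377))]
r=fit(im,s,o,[.02,-22.5]); print(r.x,r.fun)
for d in(26,86):
    f=fit(im,s,[q for q in o if q[0]==d],[.02,-22.5]);print(d,f.x)
a,b=pt(66,0,r.x[1])[:2],np.array([.4950,-.0014]); print('hole2-block',np.hypot(*(a-b)),a)
c=atz(im,Z(452,245),.087,s); print('cellar',c,np.hypot(*(c[:2]-b)))
E
```

```text
[ -0.0089 -22.9493] [ 0.2325 -0.0747 -0.1017  0.4743 -0.3679  0.0522]
26 [  0.0002 -22.8958]
86 [ -0.0118 -22.8259]
hole2-block 0.006102023333807008 [0.4941 0.0046]
cellar [ 0.5455 -0.0088  0.087 ] 0.05103747294947644
```

```bash
python3 -c "
from rig import manip
print(manip.close_job()); print(manip.state()['time_s'])"
```

```text
the job is handed in; nothing more can be done
None
the job is handed in; nothing more can be done
```

The tray is locked with hole2, the hole beside the salt cellar, down over the brass pin, and the job is handed in. No verdict came back.

I gripped the post with the jaws along the bar and raised the stay to about 0.18 rad. I then swung the tray clockwise to about -22.3°, lowered the stay to about 0.10 rad and opened the fingers so it sank over the pin by its own weight. The arm then rose clear. The last wrist and overview pictures were taken at about 14 s of the 54 s allowed.

**Last checks:**
- **Stay:** the fitted lift was -0.009 rad, which is level within measuring error. The pin shows through hole2, and the post stands upright in the overview picture.
- **Hole and cellar:** hole2 is about 6 mm from the block's middle (limit 17). The cellar is about 51 mm away (limit 60).
- **Tray items:** the cellar, jars and mill look upright and in place.
- **Forces:** wrist forces read between moves stayed below about 8 N. The force on the pin itself cannot be read.
- **Tray angle:** the final picture puts the tray at -22.95°, against -23.3° predicted from the first pin measurement. That difference is about 1 mm, within the hole's play.
- **Not checked:** I did not measure the mug, tin, bowl and spatula again at the end. The arm passed well above the mug and did not come near the others.

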